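Shut and latch a sealed vanity case

ROBOT

A 7-joint arm with a two-finger parallel gripper is mounted at the origin on the work surface. World frame = base frame: x ahead of the robot, y to its left, z up, the work surface at z = 0. Lengths are in m, angles in rad, forces in N, time in s.
With the tool pointing down it reaches from about 0.375 to 0.925 m from the base axis. Payload 3.1 kg.
Tool frame: the origin (TCP) lies on the centre line of the jaws, within the pads' length; the fingertips stand 17 mm ahead of it and the grasp point (between the pads) lies 2 mm behind it; z points along the fingers, x is the direction in which the jaws open and shut, and the axes are right-handed (so a half turn about z gives the same grasp; the last joint's range is limited). The gripper opens to 85 mm and grips with 20 to 120 N. Pads are 22 mm wide; open, the fingers measure 114 mm over their backs; the gripper's body (76 mm by 85 mm) begins 54 mm behind the grasp point. The pads swing forward as they close: fully open they stand 13 mm farther back than shut.
Start: joints at [-0.098, 0.383, 0.044, 1.598, -0.018, 1.161, -0.05], TCP at [0.65, 0, 0.248] pointing down, gripper open.
Joint ranges: [-2.61, 2.61], [-0.41, 2.15], [-1.48, 1.57], [0, 2.5], [-1.57, 4.71], [0.05, 1.97], [-2.85, 2.85]. Speed limits (rad/s): [2.79, 2.79, 3.14, 3.14, 3.14, 3.14, 3.14].

INTERFACE

Orientations are given as a rotation vector (axis times angle).
In Python, from workcell import * gives the robot as it stands. The module is installed in compiled form; this text tells all that it offers.
- The arm moves only by the shell command python3 -m creep 'ROWS' [OPENING]. ROWS is text: rows parted by semicolons, each of 4 numbers parted by spaces: the shift along the tool's x, y, z in cm, then the turn about the tool's z in rad. In form: x y z turn; .... A call has 1 to 20 rows; each row shifts and turns the commanded pose from where the row before left it, along the tool's axes as they then stand; what a row does not reach is not made up. A row lasts 1/8 s, in which the tool goes at most 62.5 mm and 10.7 degrees, less where a joint would pass 70% of its speed; a pose out of reach is approached as far as the arm can. A call is refused whole if a number of a shift passes 6.25 or a number of a turn 0.188, either way. A call with a gripper value outside its range is refused whole. OPENING is the opening, from -1 (shut) to 1 (fully open), so that 0 is half open, set as the call begins (- or left out, the last holds). The fingers move at their own pace and stop on an object; the grip force is fixed at half the most. Time passes only in rows, so rows that do not move let the fingers close. It gives the time, the measured TCP pose, the force and the opening at its end, in the units of the state.
- state(): the state, without advancing time (a new reading comes with each control period).
- snapshot(name): name is "scene" or "side" or "wrist"; returns a dict with "color" (480x640x3 uint8, blue, green, red), "K" (3x3 intrinsics, pixels), "extrinsics" (4x4, takes a point from camera to world coordinates). Camera axes: x right, y down, z forward; pixel columns grow to the right and rows downward; lengths in m; the calibration is good to about 2 mm. A picture is of the moment at which its call begins. There is no depth.
- job_done(): hands the job in, once; it reports no verdict.
The state is a dict: "t": time; "qpos": joint angles; "dq": joint speeds; "effort": joint torques, N m; "position": TCP position; "eef_rot": TCP orientation; "wrist_force": force on the tool from outside, world axes, zero at the start; "wrist_torque": the same for the moment, N m; "gripper_width": finger opening in m.
Only numpy, scipy, OpenCV 4.12 (cv2) and the standard library are available. Lean on these libraries where they do the work, as an engineer would, in place of code of your own. Each camera call takes 0.05 s, during which the arm holds its last target. There are 200 camera calls.

TASK

Shut the teal case on the vanity top and latch it: press the lid down until it bears on its rubber seal, bring the latch's wire loop up so that its bar sits behind the upturned lip of the keeper on the lid, then fold the lever down until it lies home against the case and the lid is pulled tight. Use a light hand: press the lid and the lever no harder than they need, stopping when they are home, and leave the other toiletries standing where they are.

Things in the scene. Friction and masses are not known exactly. Their poses are not given: they have to be found in the camera images.
- case: (All sizes here in mm.) Teal hard-shell toiletry case, aluminium edges, 180 deep (its x) x 270 wide (y) x 108 high shut, held to the counter by four suction feet: it does not move. Origin: centre of its underside; x points from the latch side (front, towards the robot at yaw 0) to the hinge side, y left, z up.
- lid (a joint): Lid angle, rad: 0 fully shut, grows as it opens. A stiff hinge holds it wherever it is left (1 to 5 N at the front moves it). The seal first meets it somewhere from 0.020 to 0.038; latched, the lid is pulled to about 0.
- seal: Black rubber seal along the inside of the case's front edge, a round strip 8 thick, 244 long, that the lid lies on; origin on its axis at mid-width. Old rubber settles: it stands 3.5 to 6.5 above the rim, so feel for it. It yields 20 N per mm; a touch of 2 to 10 N shows that the lid is down on it.
- lid_hinge (a point): Middle of the lid's hinge axis (along the case's y) at the case's back edge, 86.5 above the counter. The lid is a flat slab 21.5 thick, 180 x 270, its top 108 above the counter when shut.
- lid_press (a point): Point on the lid's top, mid-width, 40 behind its front edge: a good place to press it down. Moves with the lid.
- keeper_seat (a point): Where the bar's centre belongs on the keeper: a steel flange 26 wide, 24.7 out from the lid's front, upper face level with the lid's top, outer edge turned up as a lip 5 high, 3 thick. Point: 4.5 above that face, 4.5 behind the lip's inner face, 17.2 before the lid. Open from above and towards the lid's top. x to the hinge, z up, moving with the lid.
- loop_bar (a point): Centre of the loop's bar: black plastic roller, 9 in diameter, 44 long along the case's y. Two 5 mm steel wires, 19.5 to either side, join it to the loop's hinge on the lever, 56 away. It can be held across its ends (44 wide) from above, which stick out 9 past the keeper on each side, and be lowered onto the keeper so.
- loop (a joint): Angle of the loop on the lever, rad: about 0 latched, grows as the loop tips out from the case; it leans out from vertical by loop minus lever. Light friction: it stays where put. Moving the bar swings the lever too (a two-link chain, links 14 and 56: the bar stays 42 to 70 from the lever's pivot axis).
- lever (a joint): Lever angle, rad: 0 home, flat down the case's front; pi/2 straight out; up to 2.3; friction holds it. The loop's hinge is 14 from the pivot, 0.2 rad nearer the case than the lever. With the bar on the keeper the seal loads the lever below about 1.4: up to 8 to 16 N near its free end; over centre near 0.25, then it goes home by itself or a light push and stays.
- lever_pivot (a point): Middle of the lever's pivot axis (along the case's y), fixed to the case, 20 in front of its front face and 70 above the counter.
- lever_press (a point): Point on the lever's outer face (its upper face when it stands out), mid-width, 44 from the pivot. The lever is a steel plate 24 wide, outer face 4 off the pivot axis, with a flared free end 54 from the pivot. Moves with the lever.
- green_lotion: green lotion bottle, 48 wide, 125 high, beside the case; origin under its centre. To be left alone.
- mouthwash: glass bottle with a black cap, 68 wide, 190 high, beside the case; origin under its centre. To be left alone.
- cotton_jar: glass jar with a steel lid, 72 wide, 85 high, in front of the case to one side; origin under its centre. To be left alone.
- tumbler: glass tumbler, 68 wide, 95 high, in front of the case to one side; origin under its centre. To be left alone.
- hairbrush: wooden hairbrush with black bristles, 205 long, 27 high, lying bristles up, near the robot on its right; origin under its middle. To be left alone.
- soap_pump: clear soap dispenser with a steel pump, 74 wide, 186 high, at the left. To be left alone.

How it is judged:
On the way, in this order (a step that is already met when the one before it is completed fails the run):
1. the lid bears on its seal (more than 2 N between lid and seal) (contact force between lid and seal above 2 N and value of joint lid below 0.042 rad), for 0.2 s.
2. the loop's bar sits on the keeper behind the lip, with the lever still standing out (x of loop_bar in the frame of keeper_seat between -0.003 and 0.012 m and z of loop_bar in the frame of keeper_seat between -0.004 and 0.0045 m and value of joint lever above 0.9 rad), for 0.2 s.
3. the lever is home (within 0.08 rad) with the bar on the keeper (x of loop_bar in the frame of keeper_seat between -0.003 and 0.006 m and z of loop_bar in the frame of keeper_seat between -0.004 and 0.004 m and value of joint lever below 0.08 rad), for 0.2 s.
At the end, for the whole second after the job is handed in: The bar is seated on the keeper (within 6 mm behind the lip and 4 mm in height), the lever is home (within 0.08 rad) and the lid is pulled tight (less than 0.012 rad, about 2 mm at its front edge) (all of step 3 and value of joint lid below 0.012 rad); the robot touches nothing.
It fails at once if the fingers press on the lid or its keeper with more than 30 N (contact force between the fingers and lid above 30 N).
It fails at once if the fingers press on the lever itself with more than 30 N (contact force between the fingers and lever_c0 above 30 N or contact force between the fingers and lever_c1 above 30 N).
It fails at once if another thing on the counter is moved more than 30 mm or tipped over (distance of any of green_lotion, mouthwash, cotton_jar, tumbler, hairbrush, soap_pump from where it was at the start of the episode above 0.03 m or angle between any of green_lotion, mouthwash, cotton_jar, tumbler, soap_pump's own z axis and vertical above 0.5 rad).
It also fails if it takes over 58 s, if anything falls off the work surface, if the arm or the gripper's body presses on something with over 40 N, if the wrist force passes 120 N, or if a joint passes its speed limit or range.

## Working session

There is one attempt and no reset: what is moved stays moved. The work goes in short steps, Python scripts to look and compute and a shell command to move; the robot and the scene stay as the last step left them, time stands still between calls to the robot, and variables do not carry over. Pictures are saved under pics/ and viewed, about 8 in all and at most 12, crops included, and the job is handed in when it is done.

```bash
mkdir -p pics
cat > h.py <<'E'
from workcell import *
import numpy as np, cv2
def snap(n,f=None):
    s=snapshot(n)
    if f: cv2.imwrite('pics/'+f,s['color'])
    return s
def proj(s,p):
    T=np.linalg.inv(s['extrinsics']); p=np.atleast_2d(p); c=p@T[:3,:3].T+T[:3,3]; u=c@np.array(s['K']).T
    return u[:,:2]/u[:,2:]
def ray(s,uv):
    d=np.linalg.inv(s['K'])@np.array([uv[0],uv[1],1.]); E=np.array(s['extrinsics']); d=E[:3,:3]@d
    return E[:3,3],d/np.linalg.norm(d)
def onz(s,uv,z):
    o,d=ray(s,uv); return o+d*(z-o[2])/d[2]
def tri(a,ua,b,ub):
    o,d=ray(a,ua);p,e=ray(b,ub)
    t=np.linalg.lstsq(np.c_[d,-e],p-o,rcond=None)[0]; A=o+d*t[0];B=p+e*t[1]
    return (A+B)/2,np.linalg.norm(A-B)
E
python3 - <<'E'
from h import *
a=snap('scene'); b=snap('side')
cv2.imwrite('pics/a.png',a['color']);cv2.imwrite('pics/b.png',b['color'])
for s in(a,b): print(np.round(s['K'],1).tolist(),np.round(s['extrinsics'],3).tolist())
print(state())
E
```

```text
[[444.9, 0.0, 321.5], [0.0, 444.9, 238.1], [0.0, 0.0, 1.0]] [[0.599, 0.58, -0.553, 1.221], [0.801, -0.435, 0.411, -0.439], [-0.002, -0.689, -0.725, 0.99], [0.0, 0.0, 0.0, 1.0]]
[[435.8, 0.0, 317.8], [0.0, 435.8, 235.8], [0.0, 0.0, 1.0]] [[0.967, -0.164, 0.195, 0.303], [-0.255, -0.642, 0.723, -0.717], [0.006, -0.749, -0.662, 0.833], [0.0, 0.0, 0.0, 1.0]]
{'t': 0.1, 'qpos': array([-0.09783407,  0.3837932 ,  0.04381126,  1.5994214 , -0.01790271,
        1.16121522, -0.04990946]), 'dq': array([-0.00029335, -0.00166426, -0.00082741, -0.00128969, -0.00124072,
       -0.00102825, -0.00122242]), 'effort': array([ 2.75694918e-03, -4.34731865e+01,  1.02928251e+00, -2.50458258e+01,
        1.08449228e-02,  5.45091054e-03, -1.99926194e-05]), 'position': array([6.49177119e-01, 3.91139655e-05, 2.46984460e-01]), 'eef_rot': array([ 3.14147228e+00,  1.99245625e-04, -3.83625376e-03]), 'wrist_force': array([-0.00438798,  0.57808841, -0.04270027]), 'wrist_torque': array([-0.02149065, -0.02038199,  0.04904135]), 'gripper_width': 0.08554486629162776}
```

View pics/a.png

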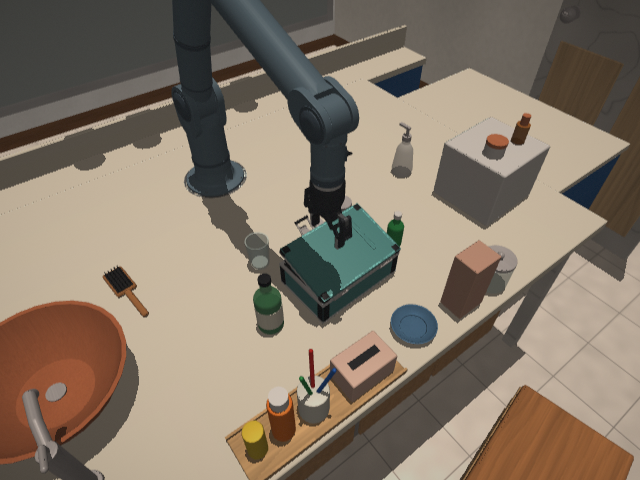

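View pics/b.png

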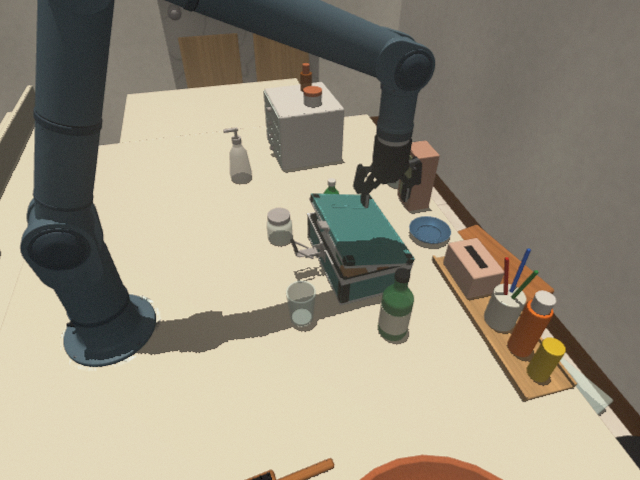

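The case is around (340,260) in the scene view and (355,250) in the side view. The lid is partly open and the latch faces the robot at side (305,250). Next I'll enlarge both.

Run:
```python
from h import *
a=cv2.imread('pics/a.png');b=cv2.imread('pics/b.png')
A=cv2.resize(a[190:330,270:410],(400,400),interpolation=2);B=cv2.resize(b[180:310,285:415],(400,400),interpolation=2)
w=cv2.resize(snap('wrist')['color'],(0,0),fx=.5,fy=.5)
C=np.zeros((600,800,3),np.uint8);C[:400,:400]=A;C[:400,400:]=B
C[400:,:266]=cv2.resize(w,(266,200))
cv2.imwrite('pics/c.png',C)
```

```text
(no output)
```

View pics/c.png

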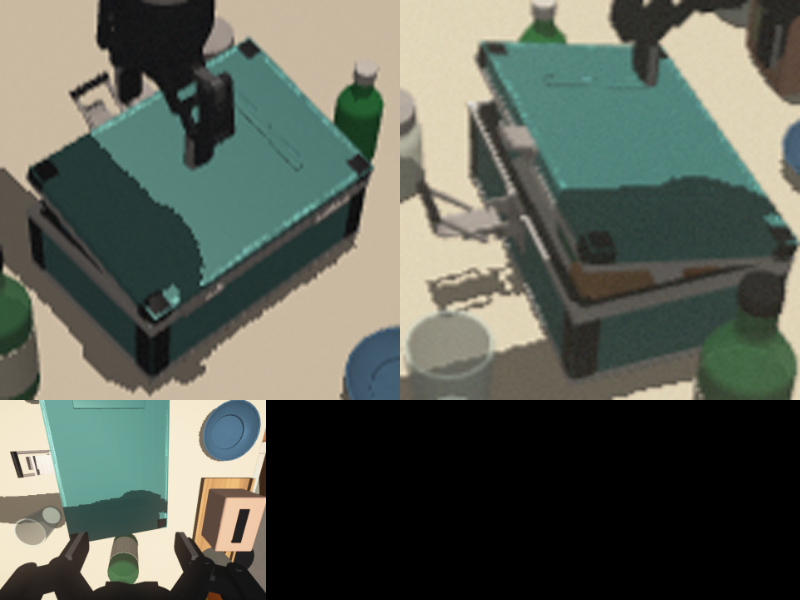

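The lid stands open by roughly 10–15°, and the loop is tipped outward towards the robot. Now I'll measure the case corners and take a closer look at the latch from the wrist.

Run:
```python
from h import *
a=snap('scene');b=snap('side');w=snap('wrist','w.png')
A=lambda u,v:(270+u*.35,190+v*.35)
B=lambda u,v:(285+(u-400)*.325,180+v*.325)
np.set_printoptions(precision=4,suppress=True)
print('BR',onz(a,A(153,375),0),'BL',onz(a,A(360,243),0),'FR',onz(a,A(33,265),0),'FRside',onz(b,B(572,376),0))
print('bar ends',tri(a,A(70,93),b,B(440,233)),tri(a,A(106,74),b,B(425,185)))
print('lid front corners FR',tri(a,A(32,175),b,B(582,256)),'FL',tri(a,A(250,42),b,B(482,45)))
print(w['extrinsics'],w['K'])
W=w['color'];cv2.imwrite('pics/d.png',np.hstack([cv2.resize(W[80:230,10:210],(600,450),interpolation=2)]))
```

```text
BR [ 0.7086 -0.0521  0.    ] BL [0.7092 0.2053 0.    ] FR [ 0.5369 -0.0703  0.    ] FRside [ 0.5401 -0.0601  0.    ]
bar ends (array([0.4525, 0.0341, 0.1   ]), np.float64(0.013293648058501055)) (array([0.4528, 0.0801, 0.1055]), np.float64(0.0045438486781582835))
lid front corners FR (array([ 0.5422, -0.0629,  0.1351]), np.float64(0.004435781877535981)) FL (array([0.5321, 0.2007, 0.1435]), np.float64(1.5452850260660456e-05))
[[ 1.      0.0005 -0.0022  0.6496]
 [-0.0002 -0.9449 -0.3275  0.085 ]
 [-0.0023  0.3275 -0.9449  0.3721]
 [ 0.      0.      0.      1.    ]] [[362.9721   0.     316.477 ]
 [  0.     362.9721 244.5335]
 [  0.       0.       1.    ]]
```

View pics/d.png

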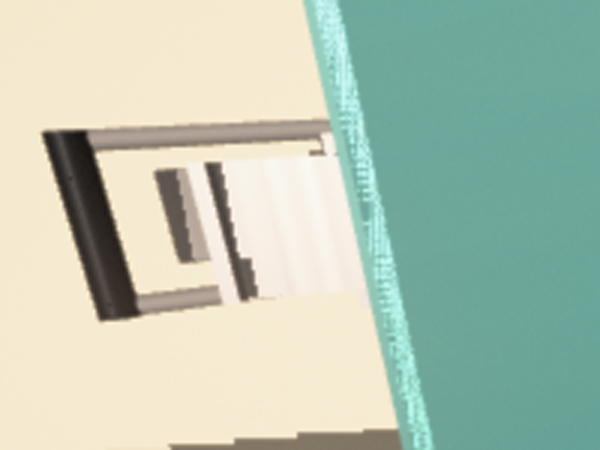

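Run:
```python
from h import *
a=snap('scene');b=snap('side');w=snap('wrist')
np.set_printoptions(precision=4,suppress=True)
A=lambda u,v:(270+u*.35,190+v*.35)
B=lambda u,v:(285+(u-400)*.325,180+v*.325)
W=lambda u,v:(10+u/3,80+v/3)
print('bar W+A',tri(w,W(93,225),a,A(88,83)),'W+B',tri(w,W(93,225),b,B(432,209)))
for z in(.09,.1,.11): print(z,'bar ends',onz(w,W(68,133),z),onz(w,W(118,318),z))
for z in(.135,.145): print('lid edge',onz(w,W(315,0),z),onz(w,W(415,450),z))
# lid corner dims from wrist full image
g=cv2.cvtColor(w['color'],cv2.COLOR_BGR2HSV); m=((g[...,0]>75)&(g[...,0]<100)&(g[...,1]>70)).astype(np.uint8)
c=max(cv2.findContours(m,0,1)[0],key=cv2.contourArea); ap=cv2.approxPolyDP(c,6,True)[:,0]; print(ap.tolist())
for z in(.14,): print([onz(w,p,z).round(3).tolist() for p in ap])
print('keeper lip (wrist)',onz(w,W(197,165),.145),onz(w,W(238,302),.145))
```

```text
bar W+A (array([0.4512, 0.0604, 0.1057]), np.float64(0.0008014991387018695)) W+B (array([0.4513, 0.0579, 0.0998]), np.float64(0.007813011047285297))
0.09 bar ends [0.4394 0.0811 0.09  ] [0.4407 0.0354 0.09  ]
0.1 bar ends [0.4469 0.0813 0.1   ] [0.4481 0.0372 0.1   ]
0.11 bar ends [0.4543 0.0814 0.11  ] [0.4555 0.0389 0.11  ]
lid edge [0.5288 0.107  0.135 ] [0.5345 0.0132 0.135 ]
lid edge [0.5339 0.106  0.145 ] [0.5393 0.0162 0.145 ]
[[103, 0], [145, 200], [139, 184], [148, 248], [172, 289], [204, 309], [301, 309], [358, 271], [351, 267], [363, 265], [375, 227], [398, 242], [405, 0]]
[[0.532, 0.147, 0.14], [0.538, 0.035, 0.14], [0.536, 0.045, 0.14], [0.535, 0.002, 0.14], [0.547, -0.029, 0.14], [0.568, -0.045, 0.14], [0.638, -0.045, 0.14], [0.678, -0.015, 0.14], [0.673, -0.012, 0.14], [0.682, -0.011, 0.14], [0.688, 0.017, 0.14], [0.705, 0.006, 0.14], [0.698, 0.147, 0.14]]
keeper lip (wrist) [0.5047 0.0758 0.145 ] [0.5073 0.0484 0.145 ]
```

Estimates so far:
- Bar centre is about (0.452, 0.060, 0.104).
- Case front centre is about (0.533, 0.065), with yaw about 0.05.
- Lid angle is about 0.18.

First I'll shut the gripper, turn it so the jaws run along the case's y, and move over lid_press.

```bash
python3 -m creep '-3.8 -3.3 0 0; -3.8 -3.3 0 0; 0 0 0 -0.18; 0 0 0 -0.18; 0 0 0 -0.18; 0 0 0 -0.18; 0 0 0 -0.18; 0 0 0 -0.18; 0 0 0 -0.18; 0 0 0 -0.18; 0 0 0 -0.18; 0 0 3 0; 0 0 3 0; 0 0 0 0; 0 0 0 0' -1
python3 - <<'E'
from h import *
np.set_printoptions(precision=4,suppress=True)
b=snap('side');a=snap('scene')
print('tumbler',onz(b,(302,322),0),'jar',onz(b,(281,241),0))
w=snap('wrist','w2.png')
E
```

```text
t: 2.33
position: [0.5748, 0.0662, 0.1894]
eef_rot: [2.165, 2.275, 0.002]
wrist_force: [0.6, -0.6, 0.9]
gripper_width: -0.0002
tumbler [ 0.4337 -0.0947  0.    ] jar [0.4408 0.1969 0.    ]
```

View pics/w2.png

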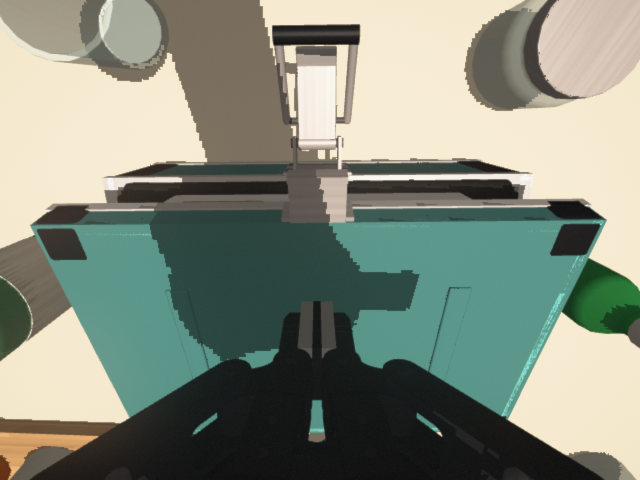

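The view is symmetric about column 317: keeper, lever and bar (row 35) all line up with the tool, so the yaw is right. I'll press down now.

```bash
python3 -m creep '0 0 1.5 0; 0 0 1.5 0; 0 0 0.6 0;0 0 0.6 0;0 0 0.4 0;0 0 0.4 0;0 0 0.2 0;0 0 0 0'; python3 -m creep '0 0 0.15 0;0 0 0 0'; python3 -m creep '0 0 0.15 0; 0 0 0 0'
```

```text
t: 3.48
position: [0.5741, 0.066, 0.1362]
eef_rot: [2.166, 2.275, 0.0]
wrist_force: [0.3, 0.2, 0.1]
gripper_width: -0.0001
t: 3.72
position: [0.5741, 0.066, 0.1348]
eef_rot: [2.166, 2.275, 0.0]
wrist_force: [-0.3, 0.8, 0.7]
gripper_width: 0.0001
t: 3.98
position: [0.574, 0.066, 0.1332]
eef_rot: [-2.166, -2.275, 0.0]
wrist_force: [-0.7, -0.0, 0.7]
gripper_width: -0.0002
```

```bash
for i in 1 ; do python3 -m creep '0 0 0.15 0;0 0 0 0'; done;  python3 -m creep '0 0 0.15 0; 0 0 0 0'
python3 - <<'E'
from h import *
w=snap('wrist');b=snap('side')
C=np.hstack([cv2.resize(w['color'][:400],(480,300)),cv2.resize(b['color'][160:310,270:430],(320,300),interpolation=2)])
cv2.imwrite('pics/e.png',C)
E
```

```text
t: 4.22
position: [0.574, 0.066, 0.1316]
eef_rot: [-2.166, -2.275, 0.0]
wrist_force: [0.5, -0.2, -0.2]
gripper_width: 0.0004
t: 4.47
position: [0.574, 0.066, 0.1301]
eef_rot: [-2.166, -2.275, -0.0]
wrist_force: [0.2, 0.1, 0.2]
gripper_width: 0.0001
```

View pics/e.png

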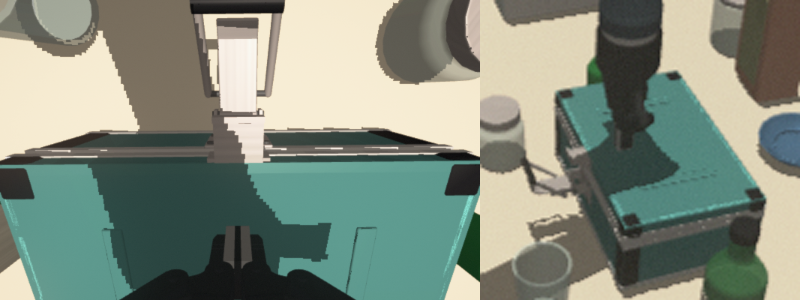

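The lid has followed down and is nearly shut. The hinge friction is close to sensor noise, so I'll keep feeling for the seal.

```bash
python3 -m creep '0 0 0.1 0;0 0 0 0'|grep -E 'pos|for'; python3 -m creep '0 0 0.05 0; 0 0 0 0'|grep -E 'pos|for'; python3 -m creep '0 0 0.05 0; 0 0 0 0'|grep -E 'pos|for'
```

```text
position: [0.574, 0.066, 0.1292]
wrist_force: [0.1, -0.6, 0.0]
position: [0.574, 0.066, 0.129]
wrist_force: [-1.2, -0.4, 3.1]
position: [0.574, 0.066, 0.1288]
wrist_force: [-2.0, -0.6, 4.7]
```

```bash
python3 -m creep '0 0 0.05 0; 0 0 0 0'|grep -E 'pos|for'; python3 -m creep '0 0 0.05 0; 0 0 0 0'|grep -E 'pos|for';python3 -m creep '0 0 0.05 0; 0 0 0 0;0 0 0 0'|grep -E 'pos|for'
```

```text
position: [0.574, 0.066, 0.1288]
wrist_force: [-3.3, 0.3, 7.4]
position: [0.574, 0.066, 0.1287]
wrist_force: [-4.6, -1.2, 8.8]
position: [0.574, 0.066, 0.1286]
wrist_force: [-4.0, -1.1, 11.4]
```

The lid is on its seal, with about 11 N at the press point and a lid angle of about 0.026. I'll lift and go over the bar with the gripper open.

```bash
python3 -m creep '0 0 -2 0; 0 0 -4 0; 0 -4 0 0; 0 -4 0 0; 0 -4.2 0 0; 0 0 0 0; 0 0 0 0; 0 0 0 0' 1
python3 - <<'E'
from h import *
np.set_printoptions(precision=4,suppress=True)
w=snap('wrist','w3.png')
o=cv2.imread('pics/w2.png')
def bar(I):
    g=I.max(2); m=((g<60)).astype(np.uint8); m[330:]=0
    n,l,st,c=cv2.connectedComponentsWithStats(m)
    return [(st[i].tolist(),c[i].round(1).tolist()) for i in range(1,n) if st[i][4]>150]
print(bar(o));print(bar(w['color']));print(w['extrinsics'])
E
```

```text
t: 7.2
position: [0.4537, 0.0602, 0.1872]
eef_rot: [2.166, 2.275, 0.003]
wrist_force: [0.4, -0.3, 0.3]
gripper_width: 0.0854
[([273, 25, 86, 7, 500], [314.6, 28.3]), ([273, 35, 86, 10, 709], [315.5, 39.5]), ([458, 161, 57, 11, 294], [483.8, 166.6]), ([124, 165, 53, 10, 253], [151.3, 169.7]), ([118, 181, 170, 21, 2228], [199.4, 189.8]), ([348, 180, 170, 19, 2178], [442.6, 187.8]), ([548, 201, 53, 18, 698], [571.5, 210.0]), ([40, 207, 48, 17, 538], [65.7, 214.6]), ([551, 224, 49, 31, 1124], [574.5, 238.9]), ([42, 230, 44, 29, 926], [63.8, 245.3]), ([563, 282, 20, 39, 183], [571.1, 301.8]), ([312, 301, 10, 29, 248], [316.4, 315.6]), ([282, 312, 19, 18, 290], [291.4, 321.0]), ([333, 312, 19, 18, 286], [341.4, 320.9])]
[([280, 252, 72, 15, 1005], [315.0, 259.2]), ([442, 297, 47, 33, 848], [462.9, 314.3]), ([149, 300, 44, 30, 593], [171.8, 316.5]), ([197, 316, 17, 14, 158], [206.0, 323.7]), ([419, 316, 18, 14, 168], [426.9, 323.7])]
[[-0.0487  0.9436  0.3275  0.369 ]
 [ 0.9988  0.0459  0.0163  0.0565]
 [ 0.0004  0.3279 -0.9447  0.3115]
 [ 0.      0.      0.      1.    ]]
```

View pics/w3.png

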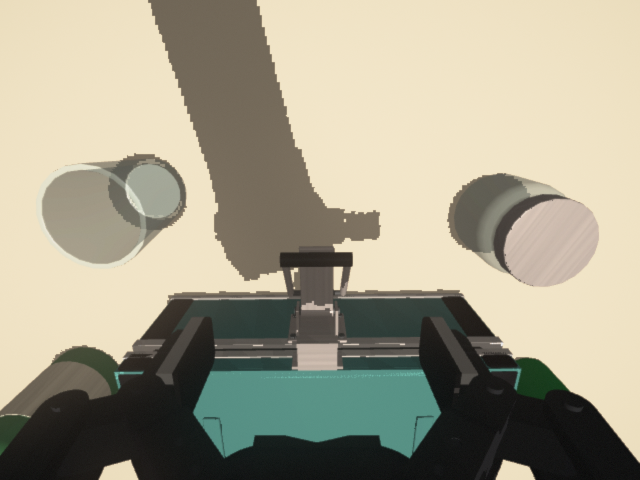

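Two independent measurements put the bar at about (0.450, 0.060, 0.105): it spans cols 280–352 at row 259, and the keeper rows 342–370 at cols 297–337. I'll lower over the bar and grip it across its ends.

```bash
python3 -m creep '0 -0.3 3 0; 0 0 3 0; 0 0 1.5 0; 0 0 0.4 0; 0 0 0 0';python3 -m creep '0 0 0 0; 0 0 0 0;0 0 0 0;0 0 0 0;0 0 0 0;0 0 0 0' -1
python3 - <<'E'
from h import *
w=snap('wrist','w4.png')
cv2.imwrite('pics/f.png',cv2.resize(w['color'][200:420,160:480],(800,550),interpolation=2))
E
```

```text
t: 7.88
position: [0.4499, 0.0601, 0.1082]
eef_rot: [2.166, 2.275, 0.001]
wrist_force: [0.5, -0.2, 0.1]
gripper_width: 0.0854
t: 8.62
position: [0.4492, 0.0598, 0.1079]
eef_rot: [2.166, 2.275, -0.0]
wrist_force: [-0.7, 0.9, 1.9]
gripper_width: 0.0419
```

View pics/f.png

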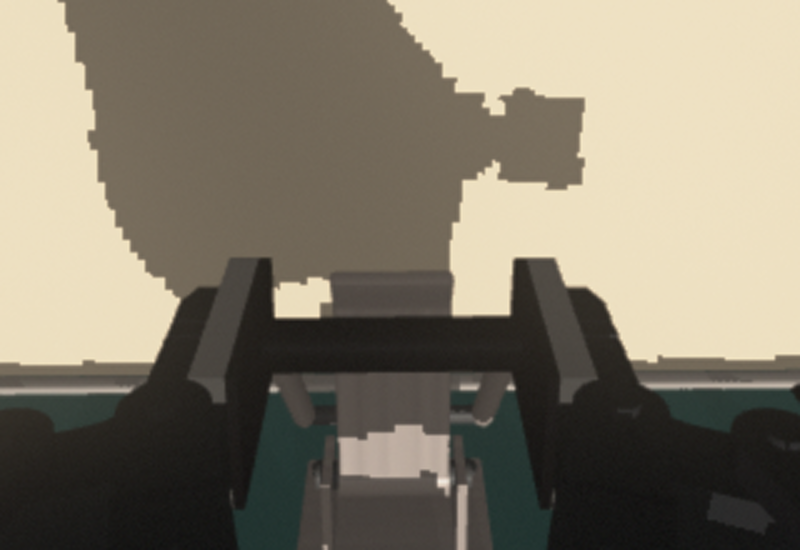

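The bar is held squarely between the pads. From the wrist rays the lever pivot is at x about 0.504 and the seat at about (0.508, 0.118). I'll carry the bar up and over the lip and stop above the keeper.

```bash
python3 -m creep '0 0.5 -0.6 0;0 0.5 -0.6 0;0 0.5 -0.5 0; 0 1 -0.4 0; 0 1 -0.4 0; 0 1.1 -0.1 0; 0 1.15 0 0; 0 0 0 0; 0 0 0 0'
python3 - <<'E'
from h import *
w=snap('wrist','w5.png');b=snap('side')
cv2.imwrite('pics/g.png',np.hstack([cv2.resize(w['color'][220:440,210:430],(500,500),interpolation=2),cv2.resize(b['color'][200:320,270:342],(300,500),interpolation=2)]))
E
```

```text
t: 9.8
position: [0.5064, 0.0628, 0.1339]
eef_rot: [-2.166, -2.275, 0.0]
wrist_force: [-2.9, 0.6, -1.0]
gripper_width: 0.0422
```

View pics/g.png

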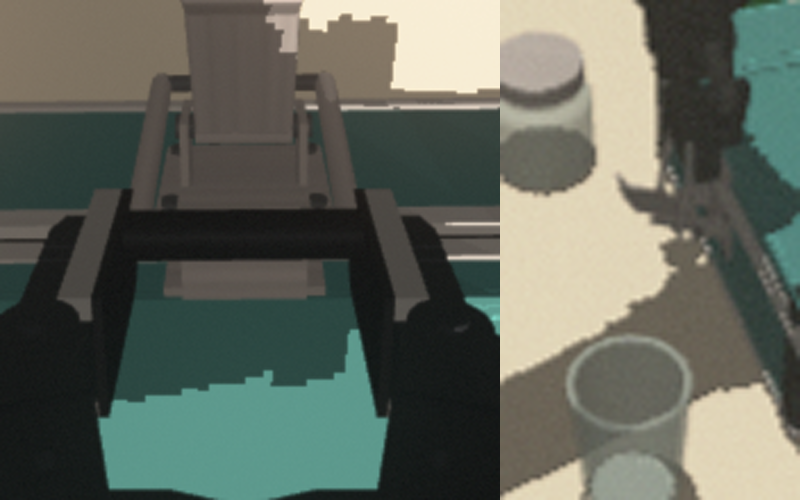

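The lever reached its 2.3 stop, so the bar slipped about 8 mm outward in the pads. It is now near (0.4985, 0.1325), where it lies on the 56 mm circle round the loop's hinge. I'll ease off, open slightly and regrip centred and higher, so the pads clear the lid front.

```bash
python3 -m creep '0 0 0.3 0;0 0 0 0'; python3 -m creep '0 0 0 0;0 0 0 0;0 0 0 0;0 0 0 0;0 -0.4 -0.2 0;0 -0.4 -0.2 0;0 0 0 0' 0.4
cat > bar.py <<'E'
from h import *
np.set_printoptions(precision=4,suppress=True)
w=snap('wrist','wb.png');I=w['color'];g=I.max(2)
col=g[:,317]; r=np.where(col<60)[0]; print('dark rows',r[(r>200)&(r<400)][[0,-1]], r[(r>200)&(r<400)].tolist())
row=int(np.median(r[(r>250)&(r<360)])); print('row',row)
print(state()['position'],state()['wrist_force'])
E
python3 bar.py; cp pics/wb.png pics/w6.png
```

```text
t: 10.15
position: [0.5078, 0.0629, 0.1319]
eef_rot: [2.165, 2.274, 0.004]
wrist_force: [-3.8, 0.1, 3.2]
gripper_width: 0.0418
t: 11.02
position: [0.4983, 0.0623, 0.135]
eef_rot: [2.166, 2.275, 0.0]
wrist_force: [0.2, -0.1, 0.4]
gripper_width: 0.0599
dark rows [327 348] [327, 328, 329, 330, 331, 332, 333, 334, 335, 336, 337, 338, 339, 340, 341, 342, 343, 344, 345, 346, 347, 348]
row 337
[0.4985 0.0623 0.135 ] [-0.7483  0.0091  0.5235]
```

```bash
python3 -m creep '0 0 0 0;0 0 0 0;0 0 0 0;0 0 0 0' -1;python3 bar.py; python3 -m creep '0 0.3 0.1 0;0 0.4 0.1 0;0 0.3 0 0;0 0 0 0'; python3 bar.py
python3 - <<'E'
from h import *
w=cv2.imread('pics/wb.png')
cv2.imwrite('pics/i.png',cv2.resize(w[220:440,210:430],(600,600),interpolation=2))
E
```

```text
t: 11.58
position: [0.4989, 0.0624, 0.135]
eef_rot: [2.166, 2.275, 0.001]
wrist_force: [0.1, 0.2, 2.3]
gripper_width: 0.0414
dark rows [326 347] [326, 327, 328, 329, 330, 331, 332, 333, 334, 335, 336, 337, 338, 339, 340, 341, 342, 343, 344, 345, 346, 347]
row 336
[0.4989 0.0625 0.135 ] [0.209  0.7491 2.7255]
t: 12.12
position: [0.5075, 0.0629, 0.1319]
eef_rot: [-2.165, -2.274, 0.003]
wrist_force: [-3.5, 1.2, 0.8]
gripper_width: 0.0417
dark rows [326 347] [326, 327, 328, 329, 330, 331, 332, 333, 334, 335, 336, 337, 338, 339, 340, 341, 342, 343, 344, 345, 346, 347]
row 336
[0.5074 0.0629 0.1319] [-2.8661  1.7297  1.1159]
```

View pics/i.png

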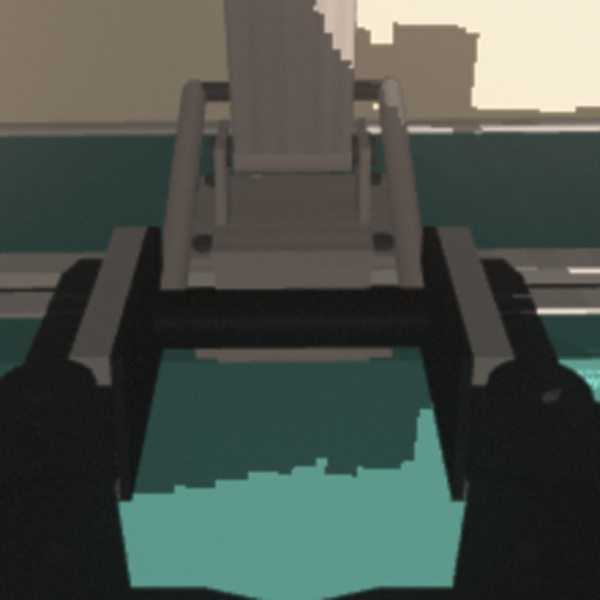

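The bar is held without slipping at about (0.509, 0.126), above the keeper and just behind the lip. I'll lower it with 1.5 mm of margin.

```bash
python3 -m creep '0 0.15 0.2 0;0 0 0.2 0;0 0 0.1 0;0 0 0 0'|grep -E 'pos|for'; python3 -m creep '0 0 0.1 0; 0 0 0 0'|grep -E 'pos|for'; python3 -m creep '0 0 0.1 0; 0 0 0 0'|grep -E 'pos|for'; python3 -m creep '0 0 0.1 0; 0 0 0 0'|grep -E 'pos|for'; python3 bar.py|tail -2
```

```text
position: [0.5094, 0.063, 0.1273]
wrist_force: [-3.4, 1.9, 1.1]
position: [0.5097, 0.063, 0.1265]
wrist_force: [-3.6, 2.5, 2.2]
position: [0.5098, 0.063, 0.1256]
wrist_force: [-4.5, 2.1, 1.2]
position: [0.5101, 0.063, 0.1248]
wrist_force: [-4.5, 1.3, 3.2]
row 336
[0.5101 0.063  0.1248] [-4.2265  1.1405  2.0244]
```

```bash
for i in 1; do python3 -m creep '0 0 0.1 0; 0 0 0 0'|grep -E 'pos|for'; python3 -m creep '0 0 0.1 0; 0 0 0 0'|grep -E 'pos|for';python3 -m creep '0 0 0.1 0; 0 0 0 0'|grep -E 'pos|for'; python3 -m creep '0 0 0.1 0; 0 0 0 0'|grep -E 'pos|for'; done; python3 bar.py|tail -2
```

```text
position: [0.5101, 0.063, 0.1245]
wrist_force: [-5.9, 2.3, 7.0]
position: [0.5101, 0.063, 0.1242]
wrist_force: [-6.9, 0.7, 10.7]
position: [0.5101, 0.063, 0.1238]
wrist_force: [-8.5, 2.0, 15.5]
position: [0.5101, 0.0631, 0.1235]
wrist_force: [-11.2, 1.7, 18.5]
row 336
[0.5101 0.063  0.1236] [-10.2807   0.8415  20.0185]
```

Contact came at a bar height of about 0.1186, which matches the flange face (lip-top contact would be about 0.123). I'll release, rise and check.

```bash
python3 -m creep '0 0 -0.15 0; 0 0 0 0'|grep -E 'pos|for'; python3 -m creep '0 0 0 0;0 0 0 0;0 0 0 0;0 0 0 0' 0.4|grep -E 'pos|for|wid'; python3 bar.py; python3 -m creep '0 0 -2 0; 0 0 -4 0; 0 -2 -3 0; 0 -4 0 0;0 -2 0 0;0 0 0 0;0 0 0 0'
python3 - <<'E'
from h import *
w=snap('wrist','w7.png');b=snap('side','s7.png');a=snap('scene','a7.png')
W=cv2.resize(w['color'][270:450,227:407],(480,480),interpolation=2)
B=cv2.resize(b['color'][205:285,275:328],(320,480),interpolation=2)
cv2.imwrite('pics/j.png',np.hstack([W,B]))
E
```

```text
position: [0.51, 0.063, 0.1237]
wrist_force: [-8.2, 1.7, 10.9]
position: [0.5105, 0.0625, 0.1222]
wrist_force: [0.9, -0.0, -0.0]
gripper_width: 0.0597
dark rows [327 348] [327, 328, 329, 330, 331, 332, 333, 334, 335, 336, 337, 338, 339, 340, 341, 342, 343, 344, 345, 346, 347, 348]
row 337
[0.5104 0.0627 0.1222] [-0.1716  1.116   0.5313]
t: 16.2
position: [0.4313, 0.059, 0.2126]
eef_rot: [2.166, 2.275, 0.002]
wrist_force: [0.8, 0.4, 0.8]
gripper_width: 0.0598
```

View pics/j.png

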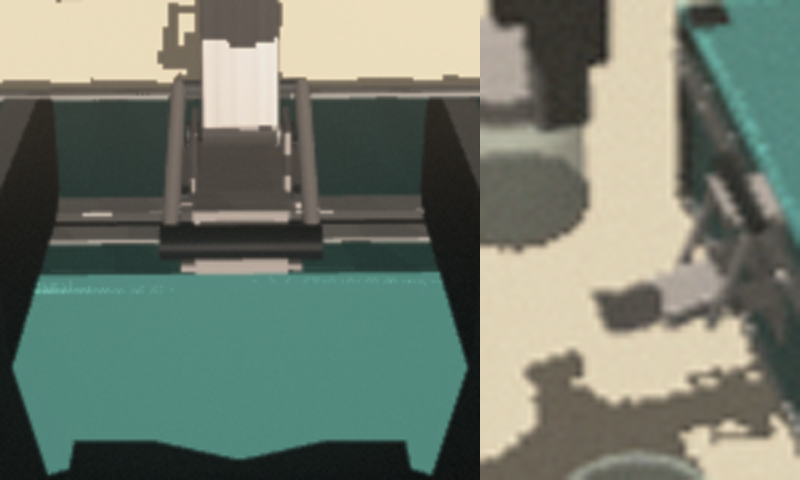

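The bar sits behind the lip: the lip shows as a bright strip in front of the bar and the flange behind it, and the lever stands out. I'll turn the jaws to lie along the case's x and open fully, so the case-side finger can push the lever with its back while the gripper body stays clear of the keeper.

```bash
python3 -m creep '0 -2.6 0 0;0 0 0 0.175;0 0 0 0.175;0 0 0 0.175;0 0 0 0.175;0 0 0 0.175;0 0 0 0.175;0 0 0 0.175;0 0 0 0.175;0 0 0 0.17; 0 0 0 0;0 0 4 0;0 0 4 0;0 0 2 0; 0 0 0.5 0;0 0 0 0' 1;  python3 -m creep '0 0 0.5 0;0 0 0.5 0; 0 0 0 0'|grep -E 'pos|for'
```

```text
t: 18.35
position: [0.4047, 0.0578, 0.1075]
eef_rot: [-3.14, -0.08, -0.0]
wrist_force: [-0.4, 0.6, -0.8]
gripper_width: 0.0853
position: [0.4041, 0.0576, 0.0972]
wrist_force: [-0.0, 1.3, 0.5]
```

```bash
c(){ grep -E 'pos|for'|tr '\n' ' ';echo; }; python3 -m creep '0 0 0.4 0;0 0 0.4 0; 0 0 0 0'|c; python3 -m creep '0 0 0.3 0;0 0 0 0'|c; python3 -m creep '0 0 0.3 0;0 0 0 0'|c;  python3 -m creep '0 0 0.3 0;0 0 0 0'|c;  python3 -m creep '0 0 0.2 0;0 0 0 0'|c
```

```text
position: [0.4038, 0.0576, 0.0889] wrist_force: [0.1, -0.5, -0.3] 
position: [0.404, 0.0576, 0.0861] wrist_force: [-0.1, 0.9, 0.1] 
position: [0.404, 0.0576, 0.0831] wrist_force: [-0.7, -0.6, -0.0] 
position: [0.404, 0.0576, 0.08] wrist_force: [-0.2, 1.1, 0.4] 
position: [0.4041, 0.0576, 0.0782] wrist_force: [-0.6, 0.9, -0.1]
```

```bash
c(){ grep -E 'pos|for'|tr '\n' ' ';echo; }; python3 -m creep '0 0 0.2 0;0 0 0 0'|c; python3 -m creep '0 0 0.2 0;0 0 0 0'|c; python3 -m creep '0 0 0.2 0;0 0 0 0'|c;  python3 -m creep '0 0 0.2 0;0 0 0 0'|c;  python3 -m creep '0 0 0.2 0;0 0 0 0'|c
```

```text
position: [0.404, 0.0576, 0.0761] wrist_force: [-1.2, -0.7, 0.4] 
position: [0.4041, 0.0576, 0.0741] wrist_force: [-0.6, 0.0, -0.7] 
position: [0.4043, 0.0577, 0.0723] wrist_force: [0.8, -0.7, -0.1] 
position: [0.4044, 0.0577, 0.0704] wrist_force: [0.4, -0.2, 3.1] 
position: [0.4046, 0.0577, 0.0684] wrist_force: [0.1, 0.3, 3.1]
```

Contact came with the tip about 42 mm out from the pivot, which gives a lever angle of about 1.35. I'll follow the arc down while watching the force.

```bash
c(){ grep -E 'pos|for'|tr '\n' ' ';echo; }; python3 -m creep '0.02 0 0.3 0;0.02 0 0.3 0;0.02 0 0.3 0;0 0 0 0'|c; python3 -m creep '0.12 0 0.27 0;0.12 0 0.27 0;0.13 0 0.26 0;0 0 0 0'|c
```

```text
position: [0.4062, 0.0578, 0.0595] wrist_force: [1.1, -0.5, 5.3] 
position: [0.4092, 0.058, 0.0514] wrist_force: [0.2, 0.1, 4.1]
```

```bash
c(){ grep -E 'pos|for'|tr '\n' ' ';echo; }; python3 -m creep '0.17 0 0.24 0;0.17 0 0.24 0;0.18 0 0.23 0;0 0 0 0'|c
```

```text
position: [0.4135, 0.0582, 0.044] wrist_force: [-0.5, -0.1, 3.8]
```

```bash
c(){ grep -E 'pos|for'|tr '\n' ' ';echo; }; python3 -m creep '0.21 0 0.2 0;0.22 0 0.2 0;0.22 0 0.19 0;0 0 0 0'|c; python3 -m creep '0.25 0 0.15 0;0.25 0 0.15 0;0.26 0 0.15 0;0 0 0 0'|c
```

```text
position: [0.4189, 0.0585, 0.0377] wrist_force: [-1.3, 0.8, 2.9] 
position: [0.4279, 0.0586, 0.0334] wrist_force: [-1.7, -0.5, 1.0]
```

```bash
c(){ grep -E 'pos|for'|tr '\n' ' ';echo; }; python3 -m creep '0.3 0 0.12 0;0.32 0 0.11 0;0 0 0 0'|c; python3 -m creep '0.2 0 0.06 0;0.2 0 0.05 0;0 0 0 0'|c; python3 -m creep '0.2 0 0.03 0;0 0 0 0'|c;  python3 -m creep '0.1 0 0.03 0;0 0 0 0'|c
```

```text
position: [0.4303, 0.0585, 0.0303] wrist_force: [-8.1, 0.6, 1.9] 
position: [0.4301, 0.0582, 0.0286] wrist_force: [-17.6, -0.6, 10.3] 
position: [0.4302, 0.0581, 0.0274] wrist_force: [-16.7, -0.1, 5.7] 
position: [0.4301, 0.058, 0.0272] wrist_force: [-21.2, -1.3, 11.1]
```

That's a hard stop about 13 mm short of where I expected home. I'll back off and use the last view to see what it is.

```bash
python3 -m creep '-0.6 0 0 0;0 0 0 0;0 0 0 0' | grep -E '^t|pos|for'
python3 - <<'E'
from h import *
w=snap('wrist','w8.png');b=snap('side','s8.png')
W=cv2.resize(w['color'],(480,360))
B=cv2.resize(b['color'][190:310,260:350],(320,427),interpolation=2)
C=np.zeros((600,800,3),np.uint8);C[:360,:480]=W;C[:427,480:]=B
a=snap('scene')['color'];C[360:600,:480]=cv2.resize(a[190:290,230:430],(480,240),interpolation=2)
cv2.imwrite('pics/k.png',C)
E
```

```text
t: 25.48
position: [0.4307, 0.0584, 0.0284]
wrist_force: [-8.9, -1.1, 2.1]
```

View pics/k.png

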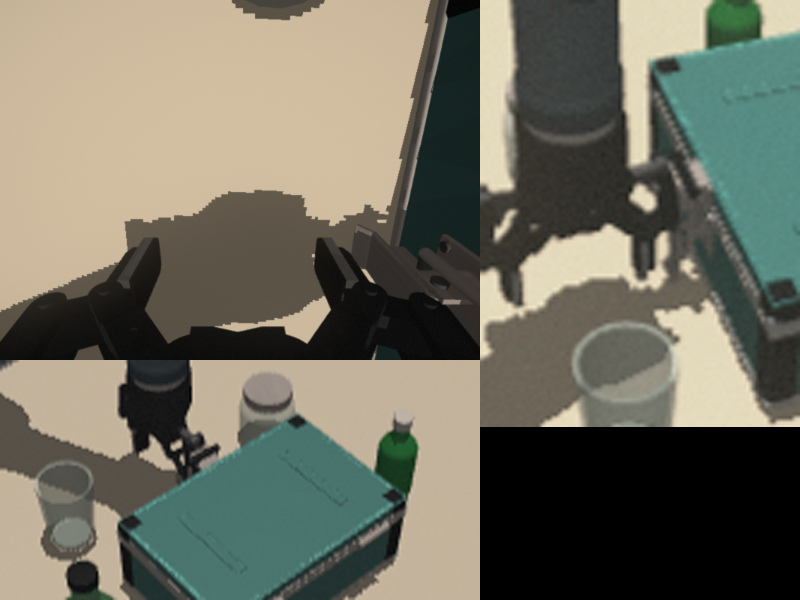

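The finger's knuckle stands about 7 mm proud of the fingertip and bears on the lever near its pivot, where it has no leverage. The lever looks to be around 0.3, just short of over-centre. I'll back off, go lower and push on the flared free end with the fingertip instead.

```bash
c(){ grep -E 'pos|for'|tr '\n' ' ';echo; }; python3 -m creep '-0.4 0 0 0;0 0 0 0;0 0 0 0'|c; python3 -m creep '-0.3 0 0 0;0 0 0 0'|c; python3 -m creep '-0.3 0 0 0; 0 0 0 0'|c;python3 -m creep '0 0 0.5 0;0 0 0.4 0; 0 0 0 0;0 0 0 0'|c
```

```text
position: [0.4309, 0.0588, 0.0297] wrist_force: [-3.0, -0.7, -1.1] 
position: [0.4299, 0.0592, 0.0305] wrist_force: [0.8, 0.7, 0.6] 
position: [0.4252, 0.0588, 0.0299] wrist_force: [-0.6, 0.1, -0.8] 
position: [0.4249, 0.0587, 0.0206] wrist_force: [-0.8, -0.1, 0.4]
```

```bash
c(){ grep -E 'pos|for'|tr '\n' ' ';echo; }; python3 -m creep '0.3 0 0 0;0 0 0 0;0 0 0 0'|c; python3 -m creep '0.2 0 0 0;0 0 0 0'|c; python3 -m creep '0.2 0 0 0; 0 0 0 0'|c;python3 -m creep '0.2 0 0 0;0 0 0 0'|c
```

```text
position: [0.4272, 0.0587, 0.0205] wrist_force: [-2.2, 0.1, -0.4] 
position: [0.4271, 0.0585, 0.02] wrist_force: [-4.7, -0.9, 1.3] 
position: [0.427, 0.0582, 0.0194] wrist_force: [-7.0, 0.1, 1.0] 
position: [0.4269, 0.058, 0.0187] wrist_force: [-10.3, 1.0, 1.3]
```

It stops rigidly at a low force and didn't spring back, so the lever may already be home. I'll withdraw and repeat the earlier view (TCP as in w7) to measure it numerically.

```bash
python3 -m creep '-2 0 0 0;-2 0 0 0;0 0 -5 0;0 0 -5 0;0 0 -5 0;0 0 -4.2 0;0 0 0 -0.175;0 0 0 -0.175;0 0 0 -0.175;0 0 0 -0.175;0 0 0 -0.175;0 0 0 -0.175;0 0 0 -0.175;0 0 0 -0.175;0 0 0 -0.17; 0 4 0 0;0 0 0 0;0 0 0 0'
python3 - <<'E'
from h import *
w=snap('wrist','w9.png');o=cv2.imread('pics/w7.png')
I=w['color']
for n,J in(('w7',o),('w9',I)):
    print(n)
    for r in range(230,380,3): print(r,J[r,309:324].mean(0).astype(int).tolist(),end=' ')
    print()
E
```

```text
t: 30.38
position: [0.434, 0.0591, 0.2128]
eef_rot: [-2.166, -2.275, -0.0]
wrist_force: [-0.4, -1.2, -0.9]
gripper_width: 0.0852
w7
230 [89, 105, 115] 233 [89, 104, 115] 236 [89, 105, 115] 239 [89, 105, 116] 242 [89, 105, 115] 245 [89, 105, 115] 248 [90, 105, 116] 251 [89, 105, 116] 254 [91, 107, 117] 257 [81, 88, 96] 260 [75, 83, 90] 263 [74, 81, 89] 266 [75, 83, 90] 269 [82, 90, 98] 272 [83, 90, 98] 275 [83, 89, 98] 278 [83, 90, 98] 281 [83, 90, 97] 284 [87, 94, 103] 287 [142, 153, 163] 290 [212, 224, 235] 293 [212, 224, 235] 296 [211, 223, 235] 299 [210, 223, 234] 302 [210, 223, 234] 305 [209, 222, 234] 308 [208, 222, 234] 311 [207, 221, 233] 314 [207, 221, 233] 317 [175, 189, 206] 320 [86, 93, 101] 323 [73, 79, 86] 326 [65, 71, 77] 329 [64, 69, 76] 332 [64, 70, 75] 335 [65, 70, 76] 338 [64, 69, 75] 341 [66, 71, 77] 344 [68, 73, 79] 347 [65, 71, 75] 350 [155, 167, 182] 353 [84, 91, 98] 356 [31, 34, 33] 359 [37, 39, 37] 362 [67, 71, 73] 365 [40, 42, 40] 368 [149, 161, 175] 371 [158, 170, 183] 374 [128, 139, 85] 377 [128, 139, 85] 
w9
230 [87, 103, 113] 233 [87, 103, 113] 236 [87, 1
[... 172 characters left out ...]
217, 231] 266 [184, 217, 231] 269 [184, 217, 230] 272 [183, 216, 230] 275 [88, 104, 114] 278 [87, 102, 112] 281 [115, 125, 137] 284 [113, 123, 134] 287 [115, 125, 137] 290 [65, 72, 79] 293 [65, 72, 79] 296 [65, 72, 78] 299 [65, 72, 78] 302 [64, 71, 77] 305 [64, 70, 76] 308 [64, 70, 76] 311 [65, 71, 77] 314 [81, 88, 96] 317 [86, 92, 100] 320 [73, 79, 86] 323 [63, 68, 74] 326 [62, 67, 72] 329 [61, 67, 72] 332 [62, 68, 72] 335 [65, 70, 75] 338 [66, 71, 75] 341 [75, 81, 86] 344 [151, 164, 178] 347 [32, 35, 33] 350 [37, 40, 38] 353 [67, 72, 73] 356 [39, 41, 39] 359 [163, 176, 191] 362 [153, 165, 179] 365 [154, 165, 177] 368 [150, 163, 100] 371 [184, 200, 122] 374 [125, 136, 83] 377 [125, 136, 83]
```

Home position predicts the lever's free end at x about 0.497, and row 280 gives 0.496–0.497, so the lever is home. The bar is still between the lip and the flange. Next, a finer check of the lid's drop.

Run:
```python
from h import *
for f,x,z in(('w7',.4313,.2126),('w9',.434,.2128)):
    J=cv2.imread(f'pics/{f}.png').astype(float)
    for c in((262,285),(345,370)):
        p=J[355:390,c[0]:c[1],1].mean(1); d=np.diff(p); i=d[:].argmax(); r=355+i+.5
        v=(r-244.5)/363; dx=.3275+.9436*v; dz=-.9447+.3279*v
        t=(.525-(x-.0847))/dx; print(f,c,r,np.round(p[max(0,i-3):i+5]),'z',z+.1243+t*dz)
    # lever edges
    p=J[265:300,309:324,1].mean(1);print(np.round(p).tolist())
```

```text
w7 (262, 285) 372.5 [ 58.  58.  61.  72. 131. 138. 138. 138.] z 0.11287590386179275
w7 (345, 370) 371.5 [ 59.  58.  64.  68. 110. 136. 143. 146.] z 0.1117453457339298
[82.0, 83.0, 85.0, 90.0, 91.0, 91.0, 90.0, 91.0, 90.0, 90.0, 90.0, 90.0, 90.0, 90.0, 90.0, 90.0, 90.0, 90.0, 90.0, 95.0, 119.0, 136.0, 153.0, 220.0, 225.0, 225.0, 225.0, 224.0, 224.0, 224.0, 224.0, 224.0, 224.0, 223.0, 224.0]
w9 (262, 285) 366.5 [ 57.  57.  62.  96. 134. 158. 195. 180.] z 0.10965101945840555
w9 (345, 370) 365.5 [ 56.  57.  57.  76. 130. 142. 179. 174.] z 0.10848292923524214
[217.0, 217.0, 217.0, 217.0, 217.0, 218.0, 217.0, 216.0, 199.0, 124.0, 104.0, 103.0, 103.0, 102.0, 100.0, 129.0, 125.0, 123.0, 123.0, 123.0, 124.0, 124.0, 125.0, 113.0, 80.0, 73.0, 73.0, 73.0, 72.0, 73.0, 72.0, 72.0, 72.0, 72.0, 72.0]
```

The lid's front has dropped about 3.3 mm and its top is now at about 0.109 m (shut is 0.108). The lever is home and the arm is clear, so I'm handing in.

```bash
python3 -c "
from workcell import *
print(state()['t'],state()['wrist_force']);print(job_done())"
```

```text
30.425 [0.60059388 0.49291126 0.44690952]
the job is handed in; nothing more can be done
None
```

The case is shut and, by my last measurements, latched. I handed the job in at t ≈ 30.4 s; it returned no verdict.

**What I did:** I pressed the lid onto its seal with about 11 N. I carried the bar over the lip and set it on the keeper, regripping once because it slipped about 8 mm when the lever reached its stop. I then folded the lever down with the back of an open finger.

**Last checks:**
- **Lever:** the last two pushes met a rigid stop, and the lever did not spring back. Its free end measured x ≈ 0.497, which fits home. I could not measure the 0.08 rad limit directly, because the size of the flare on the lever's end is unknown.
- **Lid:** its front edge dropped about 3.3 mm, to roughly 0.1085–0.1095 m (shut is 0.108). That gives an angle of about 0.003–0.008 rad. With calibration good to about 2 mm, this does not firmly prove it is under 0.012.
- **Bar:** it lies between the lip and the flange in the last wrist image. I read that image only as numbers, since my 12 views were used up.
- **Forces:** the highest wrist force was about 24 N, when the finger's knuckle seemed to bear on the lever near its pivot. I first took that stop for a lever not yet home; later measurements suggest it was already at or near home.
- **Other toiletries:** I kept the arm away from them, and no picture showed any of them moved. I made no measured check of their positions.

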